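Top up the capsule station and hold its loading slide at the mark

ROBOT

A 6-joint arm with a two-finger parallel gripper is mounted at the origin on the work surface. World frame = base frame: x ahead of the robot, y to its left, z up, the work surface at z = 0. Lengths are in m, angles in rad, forces in N, time in s.
With the tool pointing down it reaches from about 0.2 to 0.875 m from the base axis. Payload 3.4 kg.
Tool frame: the origin (TCP) lies midway between the tips of the shut fingers; the grasp point (between the pads) lies 19 mm behind it (r.pinch_z is the distance from the TCP to the grasp point, in m); z points along the fingers, y is the line along which they close (so a half turn about z gives the same grasp; the last joint's range is limited). The gripper opens to 94 mm and grips with 3 to 60 N. Pads are 16 mm wide; open, the fingers measure 119 mm over their backs; the gripper's body (75 mm by 177 mm) begins 78 mm behind the grasp point.
Start: joints at [-1.38, 0.276, 1.505, -0, 1.361, -0.121], TCP at [0.176, -0.547, 0.205] pointing down, gripper open.
Joint ranges: [-2.89, 2.89], [-0.75, 2.08], [0.22, 2.7], [-1.18, 4.32], [0.11, 2.71], [-2.7, 2.7]. Speed limits (rad/s): [2.57, 2.57, 3.14, 3.14, 3.14, 3.14].

INTERFACE

Orientations are given as a unit quaternion [w, x, y, z].
In Python, from plant import r, vision, jaws, workorder gives the robot as it stands (r), with the cameras (vision), the gripper (jaws) and the job (workorder). Calls block until the motion is done:
- r.move_to(position, orientation): joint-space move of the TCP to a pose.
- r.move_l(position, rot=None, vel=0.15, guard=None): straight line of the TCP; rot=None keeps the orientation; vel is the mean speed in m/s. With guard (N) it stops when the force on the tool has changed by that much, and returns True; else False.
- r.movej(angles): joint-space move.
- jaws.gripper_to(opening, f_grip=None): finger opening in m; f_grip is the grip in N (None keeps the last); returns when the fingers have stopped.
- r.hold(seconds).
- r.inverse_kinematics(position, orientation): joint angles nearest the present ones, or None.
- vision.snapshot(name): name is "scene" or "top" or "wrist"; returns the picture (400x640x3 uint8, red, green, blue); there is no depth.
- vision.get_calibration(name): a dict with "fx", "fy", "cx", "cy" (pixels), "position" and "orientation" of the camera in the world. Camera axes: x right, y down, z forward; pixel columns grow to the right and rows downward; lengths in m; the calibration is good to about 2 mm. A picture is of the moment at which its call begins: read the wrist's pose just before it. get_calibration takes no time and is no camera call; for the wrist camera it gives the pose at the moment of the call.
A pose or a line that the arm cannot do raises r.PlanningError and nothing moves.
- workorder.sign_off(): hands the job in; it is judged then, once.
Readings, each from a call of its own:
- r.get_t(): time.
- r.get_joints(): joint angles.
- r.get_dq(): joint speeds.
- r.get_joint_efforts(): joint torques, N m.
- r.get_ee_pos(): TCP position.
- r.get_tool_rot(): TCP orientation.
- r.get_wrist_force(): force on the tool from outside, world axes, zero at the start.
- r.get_torque(): the same for the moment, N m.
- r.get_opening(): finger opening in m.
- r.get_finger_force(): force on a finger pad.
Only numpy, scipy, OpenCV 4.12 (cv2) and the standard library are available. Lean on these libraries where they do the work, as an engineer would, in place of code of your own. Each camera call takes 0.05 s, during which the arm holds its last target. There are 200 camera calls.

TASK

Two of the six wells in the capsule station's deck are empty: put one of the spare coffee capsules upright into each empty well, right down, leaving the full wells as they are. Then pull the spring-return slide out by its handle until its pointer is level with the mark on the ledge, and keep holding it there so that the station can load: finish with the handle still in the gripper, the slide at rest at the mark. Leave the other things on the worktop where they stand.

Things in the scene. Friction and masses are not known exactly. Their poses are not given: they have to be found in the camera images.
- station: low steel capsule station fixed to the worktop, 190 mm (x) by 300 mm (y), flat deck 60 mm above the worktop; origin at the centre of its underside. Its y axis runs along its length; the slide comes out of its -y end, to -y. A low steel ledge (top 30 mm high) sticks out of the same end beside the slide, on the +x side. Six round wells in the deck in two rows of three, 85 mm apart both ways
- well0 (a point): centre of the floor of one well of the deck: round, 46 mm across, 22 mm deep (floor 38 mm above the worktop). Holds one capsule upright, foot down, which then stands 28 mm proud of the deck. Two of the six wells start empty
- well1 (a point): centre of the floor of one well of the deck: round, 46 mm across, 22 mm deep (floor 38 mm above the worktop). Holds one capsule upright, foot down, which then stands 28 mm proud of the deck. Two of the six wells start empty
- well2 (a point): centre of the floor of one well of the deck: round, 46 mm across, 22 mm deep (floor 38 mm above the worktop). Holds one capsule upright, foot down, which then stands 28 mm proud of the deck. Two of the six wells start empty
- well3 (a point): centre of the floor of one well of the deck: round, 46 mm across, 22 mm deep (floor 38 mm above the worktop). Holds one capsule upright, foot down, which then stands 28 mm proud of the deck. Two of the six wells start empty
- well4 (a point): centre of the floor of one well of the deck: round, 46 mm across, 22 mm deep (floor 38 mm above the worktop). Holds one capsule upright, foot down, which then stands 28 mm proud of the deck. Two of the six wells start empty
- well5 (a point): centre of the floor of one well of the deck: round, 46 mm across, 22 mm deep (floor 38 mm above the worktop). Holds one capsule upright, foot down, which then stands 28 mm proud of the deck. Two of the six wells start empty
- pod0: aluminium coffee capsule, rigid, 50 mm tall, about 30 g: foot 32 mm across, widening to 37 mm at 34 mm height, with a straight rim band 46 mm across over its top 13 mm. Origin at the centre of its foot, z up. All seven are alike: four start seated in wells, three are spares standing on the worktop
- pod1: aluminium coffee capsule, rigid, 50 mm tall, about 30 g: foot 32 mm across, widening to 37 mm at 34 mm height, with a straight rim band 46 mm across over its top 13 mm. Origin at the centre of its foot, z up. All seven are alike: four start seated in wells, three are spares standing on the worktop
- pod2: aluminium coffee capsule, rigid, 50 mm tall, about 30 g: foot 32 mm across, widening to 37 mm at 34 mm height, with a straight rim band 46 mm across over its top 13 mm. Origin at the centre of its foot, z up. All seven are alike: four start seated in wells, three are spares standing on the worktop
- pod3: aluminium coffee capsule, rigid, 50 mm tall, about 30 g: foot 32 mm across, widening to 37 mm at 34 mm height, with a straight rim band 46 mm across over its top 13 mm. Origin at the centre of its foot, z up. All seven are alike: four start seated in wells, three are spares standing on the worktop
- pod4: aluminium coffee capsule, rigid, 50 mm tall, about 30 g: foot 32 mm across, widening to 37 mm at 34 mm height, with a straight rim band 46 mm across over its top 13 mm. Origin at the centre of its foot, z up. All seven are alike: four start seated in wells, three are spares standing on the worktop
- pod5: aluminium coffee capsule, rigid, 50 mm tall, about 30 g: foot 32 mm across, widening to 37 mm at 34 mm height, with a straight rim band 46 mm across over its top 13 mm. Origin at the centre of its foot, z up. All seven are alike: four start seated in wells, three are spares standing on the worktop
- pod6: aluminium coffee capsule, rigid, 50 mm tall, about 30 g: foot 32 mm across, widening to 37 mm at 34 mm height, with a straight rim band 46 mm across over its top 13 mm. Origin at the centre of its foot, z up. All seven are alike: four start seated in wells, three are spares standing on the worktop
- handle (a point): centre of the top edge of the slide's handle, 77 mm above the worktop: an upright aluminium plate 50 mm wide (station x), 12 mm thick (station y), free above 24 mm height, its middle 45 mm clear of the station's end when the slide is home; to be pinched from above, fingers closing along the station's y
- pointer (a point): tip of the flat steel pointer (4 mm thick) that sticks out of the handle's +x side over the ledge, 45 mm above the worktop; moves with the slide; level with the handle's middle along the station's y
- mark: dark steel mark on the ledge: an upright blade 4 mm thick on a small foot, 22 mm tall; origin at the centre of its underside, axes as the station's; the pointer is at the mark when its tip is level with the blade along the station's y. Fixed during the job, its distance from the station differs each time (35 to 55 mm out from the pointer's home)
- slide (a joint): travel of the slide: 0 = home (in), grows as it is pulled out along the station's -y, stop at 0.075 m. A spring draws it home at once when let go: about 6 N at home, plus 1.5 N for each 10 mm
- mug: white mug, 80 mm across, 90 mm tall, handle at its +y; origin at the centre of its underside; not part of the job
- spoon: steel spoon lying flat, 140 mm long; not part of the job
- spice_jar: glass spice jar, 44 mm across, 85 mm tall; origin at the centre of its underside; not part of the job
- pepper_mill: dark wooden pepper mill, 56 mm across, 165 mm tall; origin at the centre of its underside; not part of the job
- egg_cup: small white china egg cup, 48 mm across, 55 mm tall; origin at the centre of its underside; not part of the job
- tin: food tin, 74 mm across, 70 mm tall; origin at the centre of its underside; not part of the job

How it is judged:
On the way, in this order (a step that is already met when the one before it is completed fails the run):
1. every well holds a capsule, seated, with the slide home (distance between any of pod0, pod1, pod2, pod3, pod4, pod5, pod6 and well0 below 0.01 m and distance between any of pod0, pod1, pod2, pod3, pod4, pod5, pod6 and well1 below 0.01 m and distance between any of pod0, pod1, pod2, pod3, pod4, pod5, pod6 and well2 below 0.01 m and distance between any of pod0, pod1, pod2, pod3, pod4, pod5, pod6 and well3 below 0.01 m and distance between any of pod0, pod1, pod2, pod3, pod4, pod5, pod6 and well4 below 0.01 m and distance between any of pod0, pod1, pod2, pod3, pod4, pod5, pod6 and well5 below 0.01 m and value of joint slide below 0.008 m), for 0.2 s.
2. the slide is pulled to the mark (y of pointer in the frame of mark between -0.005 and 0.005 m), for 0.2 s.
At the end, for the whole second after the job is handed in: Each of the six wells holds a capsule seated on its floor (foot within 10 mm of the centre of the well's floor); the slide's pointer is within 5 mm of the mark along the slide's travel and still (under 10 mm/s), held by the fingers (over 2 N on the slide) and by nothing else (all of step 2 and distance between any of pod0, pod1, pod2, pod3, pod4, pod5, pod6 and well0 below 0.01 m and distance between any of pod0, pod1, pod2, pod3, pod4, pod5, pod6 and well1 below 0.01 m and distance between any of pod0, pod1, pod2, pod3, pod4, pod5, pod6 and well2 below 0.01 m and distance between any of pod0, pod1, pod2, pod3, pod4, pod5, pod6 and well3 below 0.01 m and distance between any of pod0, pod1, pod2, pod3, pod4, pod5, pod6 and well4 below 0.01 m and distance between any of pod0, pod1, pod2, pod3, pod4, pod5, pod6 and well5 below 0.01 m and contact force between the fingers and slide above 2 N and velocity of joint slide between -0.01 and 0.01 m/s and contact force between each of pod0, pod1, pod2, pod3, pod4, pod5, pod6, mug, spoon, spice_jar, pepper_mill, egg_cup, tin and slide below 0.5 N); the arm keeps its last pose, push and grip.
It fails at once if a bystander (mug, spoon, spice jar, pepper mill, egg cup or tin) is moved by more than 30 mm (distance of any of mug, spoon, spice_jar, pepper_mill, egg_cup, tin from where it was at the start of the episode above 0.03 m).
It fails at once if a capsule that was already in a well is taken out (moved by more than 30 mm) (distance of any of pod0, pod1, pod2, pod3 from where it was at the start of the episode above 0.03 m).
It also fails if it takes over 67 s, if anything falls off the work surface, if the arm or the gripper's body presses on something with over 40 N, if the wrist force passes 120 N, or if a joint passes its speed limit or range.

## Working session

There is one attempt and no reset: what is moved stays moved. The work goes in short steps, each a Python script; the robot and the scene stay as the last script left them, time stands still between calls to the robot, and variables do not carry over. Pictures are saved under pics/ and viewed, at most 10 in all, crops included, and the job is handed in when it is done.

```bash
ls; mkdir -p pics
python3 - <<'E'
from plant import r, vision, jaws, workorder
import cv2
for n in ("scene","top"):
    cv2.imwrite(f"pics/{n}0.png",vision.snapshot(n)[:,:,::-1]); print(n,vision.get_calibration(n))
print(vision.get_calibration("wrist"),r.get_tool_rot(),r.get_t())
E
```

```text
pics
plant.py
scene {'fx': 391.6191968131934, 'fy': 391.6191968131934, 'cx': 319.7821186235395, 'cy': 201.99489078569266, 'position': array([ 1.12932396, -0.45474049,  0.7534303 ]), 'orientation': array([-0.36622082,  0.81770839,  0.40458071, -0.18316589])}
top {'fx': 419.6536724152283, 'fy': 419.6536724152283, 'cx': 311.8835531741164, 'cy': 195.91793310262963, 'position': array([0.37756508, 0.02962895, 1.22739049]), 'orientation': array([ 0.03701592, -0.69817561,  0.71323248, -0.04980024])}
{'fx': 284.40689523066254, 'fy': 284.40689523066254, 'cx': 318.7815595538024, 'cy': 202.86013391656485, 'position': array([ 0.24527189, -0.52418017,  0.3836115 ]), 'orientation': array([ 0.09993353,  0.8020944 , -0.58420834, -0.07320159])} [-8.03309531e-04  9.87871957e-01  1.55268639e-01 -3.51259604e-05] 0.1
```

View pics/top0.png

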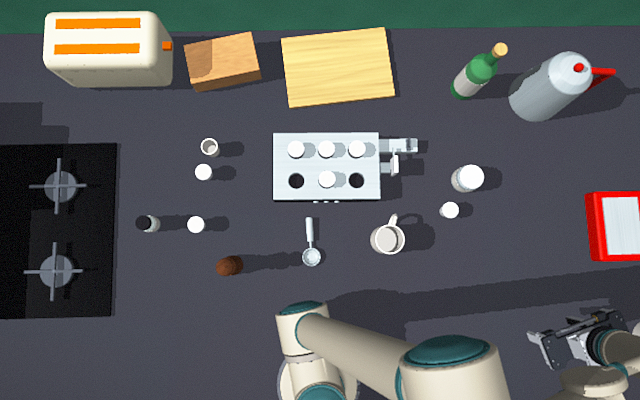

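View pics/scene0.png

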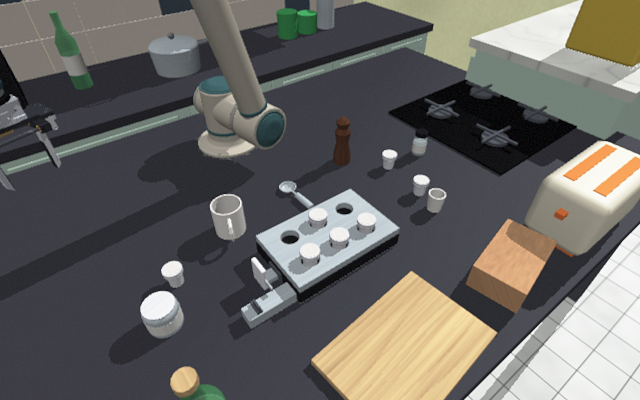

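The top view shows the station near (326,166), with empty wells at (296,180) and (356,180). The spare capsules are at (203,172), (196,224) and (450,210). The handle is near (395,163), and the ledge with the mark is near (400,145). I'll use the last two spares, since they have the most room around them. Next are rough positions from the top view, then wrist close-ups.

```bash
cat > h.py <<'E'
import numpy as np, cv2
from scipy.spatial.transform import Rotation as R
from plant import r, vision, jaws, workorder
def ray(c,uv):
    w,x,y,z=c["orientation"]; d=R.from_quat([x,y,z,w]).apply([(uv[0]-c["cx"])/c["fx"],(uv[1]-c["cy"])/c["fy"],1.])
    return np.array(c["position"]),d
def onplane(c,uv,z):
    p,d=ray(c,uv); return p+d*(z-p[2])/d[2]
def proj(c,P):
    w,x,y,z=c["orientation"]; q=R.from_quat([x,y,z,w]).inv().apply(np.array(P)-c["position"])
    return np.array([c["cx"]+c["fx"]*q[0]/q[2],c["cy"]+c["fy"]*q[1]/q[2]])
def down(yaw):
    # tool z down, tool y (closing line) at world angle yaw (mod pi)
    y=np.array([np.cos(yaw),np.sin(yaw),0]); z=np.array([0,0,-1.]); x=np.cross(y,z)
    q=R.from_matrix(np.c_[x,y,z]).as_quat(); return np.array([q[3],q[0],q[1],q[2]])
def shot(n,name=None):
    c=vision.get_calibration(n); im=np.array(vision.snapshot(n))
    if name: cv2.imwrite(f"pics/{name}.png",im[:,:,::-1])
    return c,im
def blobs(mask,amin,amax):
    cs,_=cv2.findContours(mask.astype(np.uint8),cv2.RETR_EXTERNAL,cv2.CHAIN_APPROX_NONE)
    return [(cv2.minEnclosingCircle(k),cv2.contourArea(k)) for k in cs if amin<cv2.contourArea(k)<amax]
E
python3 - <<'E'
from h import *
c=vision.get_calibration("top"); im=cv2.imread("pics/top0.png")
for uv,z in [((203,172),.05),((196,224),.05),((450,210),.05),((296,149),.088),((327,149),.088),((357,149),.088),((327,179),.088),((296,180.5),.06),((356.5,180.5),.06),((395,163),.077),((467,178),.07),((210,146),.055),((148,223),.085),((228,266),.165),((388,239),.09),((412,145),.03)]:
    print(uv,onplane(c,uv,z).round(4))
from plant import r, vision, jaws, workorder
print(r.get_ee_pos(), [ (y,r.inverse_kinematics([.45,-.1,.25],down(y)) is not None) for y in (0,np.pi/2,-np.pi/2,np.pi)])
E
```

```text
(203, 172) [0.5973 0.3138 0.05  ]
(196, 224) [0.4503 0.3319 0.05  ]
(450, 210) [ 0.4746 -0.3835  0.05  ]
(296, 149) [0.65   0.0485 0.088 ]
(327, 149) [ 0.6484 -0.0375  0.088 ]
(357, 149) [ 0.6469 -0.1209  0.088 ]
(327, 179) [ 0.5641 -0.0352  0.088 ]
(296, 180.5) [0.5661 0.0506 0.06  ]
(356.5, 180.5) [ 0.5628 -0.12    0.06  ]
(395, 163) [ 0.6075 -0.2275  0.077 ]
(467, 178) [ 0.5622 -0.4302  0.07  ]
(210, 146) [0.6711 0.2935 0.055 ]
(148, 223) [0.4536 0.4521 0.085 ]
(228, 266) [0.3369 0.2218 0.165 ]
(388, 239) [ 0.3962 -0.1958  0.09  ]
(412, 145) [ 0.6696 -0.2905  0.03  ]
[ 0.17628844 -0.54679297  0.20470822] [(0, True), (1.5707963267948966, True), (-1.5707963267948966, True), (3.141592653589793, False)]
```

Run:
```python
from h import *
q=down(-np.pi/2)
r.move_to([.53,-.10,.25],q); print(r.get_t())
c,im=shot("wrist","w_station"); np.save("w_station.npy",c,allow_pickle=True)
r.move_to([.405,-.3835,.19],q); c2,im2=shot("wrist","w_podA"); np.save("w_podA.npy",c2,allow_pickle=True); print(r.get_t())
print(c["position"],c2["position"])
```

```text
2.1583
3.4583
[ 0.60230271 -0.0998539   0.42874897] [ 0.47781916 -0.38201467  0.36921998]
```

View pics/w_station.png

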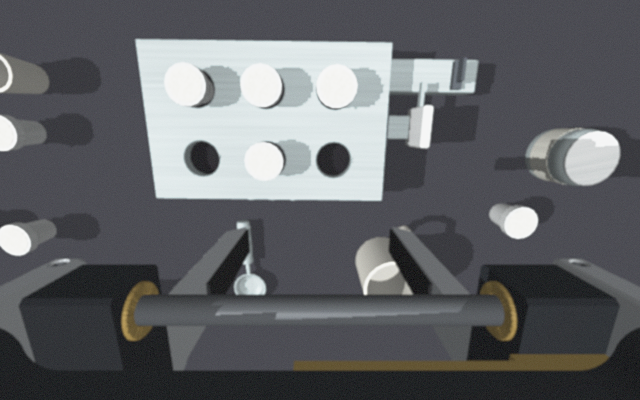

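View pics/w_podA.png

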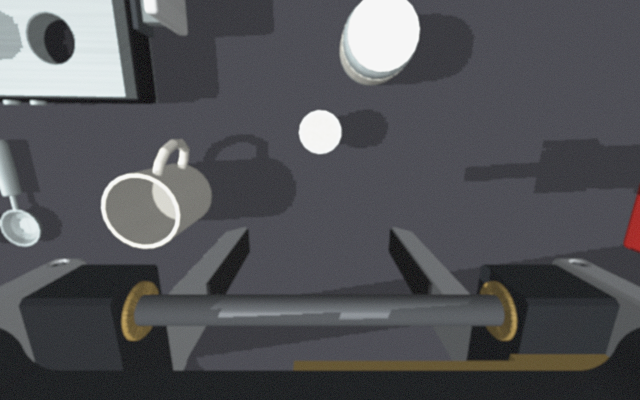

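The wrist view shows the empty wells at (202,158) and (333,159), with seated pods at (189,85), (262,85), (337,86) and (264,160). The handle top runs from (430,106) to (430,147), the pointer is near (421,95) and the dark mark is near (461,72). Capsule A is at (320,132) in the second view.

```bash
cat > an.py <<'E'
from h import *
c=np.load("w_station.npy",allow_pickle=True).item(); im=cv2.imread("pics/w_station.png"); g=im.min(2); h=im.max(2)
# deck corners -> z=.06
for uv in [(136,39),(392,43),(382,200),(157,198)]: print("corner",onplane(c,uv,.06).round(4))
m=np.zeros(g.shape,bool); m[55:195,160:380]=1
print("pods")
for (ce,rad),a in blobs((g>238)&m,300,4000): print(np.round(ce,1),round(rad,1),a,onplane(c,ce,.088).round(4), "exp r",round(c["fx"]*.023/.34,1))
print("wells")
for (ce,rad),a in blobs((h<110)&m,200,4000): print(np.round(ce,1),round(rad,1),a,onplane(c,ce,.06).round(4),"exp r",round(c["fx"]*.023/.369,1))
c2=np.load("w_podA.npy",allow_pickle=True).item(); g2=cv2.imread("pics/w_podA.png").min(2); m=np.zeros(g.shape,bool); m[100:165,280:350]=1
for (ce,rad),a in blobs((g2>200)&m,300,4000): print("podA",np.round(ce,1),round(rad,1),a,onplane(c2,ce,.05).round(4),"exp r",round(c["fx"]*.023/.32,1))
cv2.imwrite("pics/crop1.png",cv2.resize(im[20:220,380:490],None,fx=3,fy=3,interpolation=cv2.INTER_NEAREST)[:600])
E
python3 an.py
```

```text
corner [0.7061 0.1129 0.06  ]
corner [ 0.7017 -0.186   0.06  ]
corner [ 0.5125 -0.1844  0.06  ]
corner [0.5156 0.1153 0.06  ]
pods
[263. 161.] 19.2 1032.5 [ 0.5673 -0.0336  0.088 ] exp r 19.2
[335.7  85.2] 21.3 1269.5 [ 0.6516 -0.1191  0.088 ] exp r 19.2
[260.8  84.3] 21.4 1271.5 [ 0.6526 -0.0353  0.088 ] exp r 19.2
[184.   83.8] 21.8 1266.5 [0.6532 0.0504 0.088 ] exp r 19.2
wells
[333.  159.3] 16.9 822.0 [ 0.5666 -0.1184  0.06  ] exp r 17.7
[201.4 158.3] 17.5 837.5 [0.568  0.0509 0.06  ] exp r 17.7
podA [319.4 131.5] 21.6 1361.5 [ 0.4773 -0.3827  0.05  ] exp r 20.4
```

View pics/crop1.png

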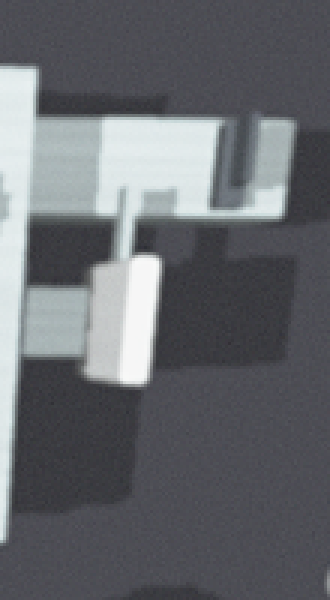

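The crop shows the handle top at about (426,127), with the pointer left of the mark blade. The mark needs a closer look later. Next I place capsule A in the right-hand well.

```bash
cat >> h.py <<'E'
Q=down(-np.pi/2-.0125)
def pick(p):
    jaws.gripper_to(.075); r.move_to([p[0],p[1],.12],Q); r.move_l([p[0],p[1],.027],vel=.12)
    jaws.gripper_to(.03,12); print("open",r.get_opening(),"t",r.get_t()); r.move_l([p[0],p[1],.19],vel=.25)
def place(w):
    r.move_to([w[0],w[1],.19],Q); r.move_l([w[0],w[1],.10],vel=.2); g=r.move_l([w[0],w[1],.0655],vel=.06,guard=5)
    print("guard",g,r.get_ee_pos(),r.get_opening())
E
python3 - <<'E'
from h import *
pick((.4773,-.3827)); place((.5662,-.1190)); print(r.get_t())
E
```

```text
open 0.045312559917804016 t 5.95
guard True [ 0.56523281 -0.11913499  0.06470523] 0.045074130202382816
9.0167
```

Run:
```python
from h import *
jaws.gripper_to(.06); p=r.get_ee_pos(); r.move_l([p[0],p[1],.2],vel=.25)
c,im=shot("wrist","w_chk1")
r.move_to([.385,.333,.21],Q); c,im=shot("wrist","w_podB"); print(r.get_t())
g=im.min(2); u,v=proj(c,[.452,.333,.05]); print(u,v)
m=np.zeros(g.shape,bool); m[max(0,int(v-40)):int(v+40),int(u-40):int(u+40)]=1
for (ce,rad),a in blobs((g>200)&m,300,4000): print("podB",np.round(ce,1),round(rad,1),a,onplane(c,ce,.05).round(4))
a=cv2.imread("pics/w_chk1.png");b=cv2.imread("pics/w_podB.png"); cv2.imwrite("pics/pair.png",cv2.resize(np.vstack([a[:,:],b]),None,fx=.75,fy=.75))
```

```text
12.0417
318.15620550506395 136.1745867540215
podB [316.8 136.1] 21.0 1291.0 [0.4521 0.3345 0.05  ]
```

View pics/pair.png

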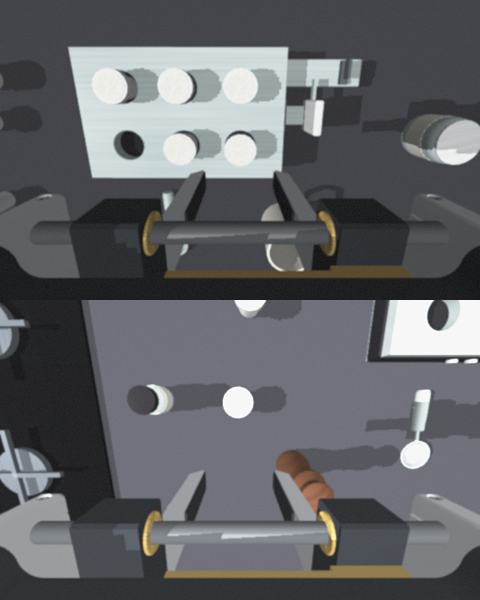

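Capsule A is seated, shown at (240,149) in the upper half. Capsule B is clear at (237,402), with the pepper mill well away from it. Next I pick and place B, then look at the handle and mark from above.

Run:
```python
from h import *
pick((.4521,.3345)); place((.568,.0508))
jaws.gripper_to(.06); p=r.get_ee_pos(); r.move_l([p[0],p[1],.2],vel=.25)
r.move_to([.575,-.27,.17],Q); c,im=shot("wrist","w_mark"); np.save("w_mark.npy",c,allow_pickle=True); print(r.get_t(),c["position"])
b=im[:,:,::-1]; cv2.imwrite("pics/mark_crop.png",cv2.resize(b[20:220,200:460],None,fx=3,fy=3,interpolation=cv2.INTER_CUBIC))
print([proj(c,P).round(0) for P in ([.608,-.227,.077],[.66,-.227,.045])])
shot("top","top1")
```

```text
open 0.045675912041570135 t 14.5333
guard True [0.56702893 0.05025918 0.06475613] 0.04555940641364634
20.125 [ 0.6475513  -0.2687728   0.34864159]
[array([276., 174.]), array([278., 119.])]
```

View pics/mark_crop.png

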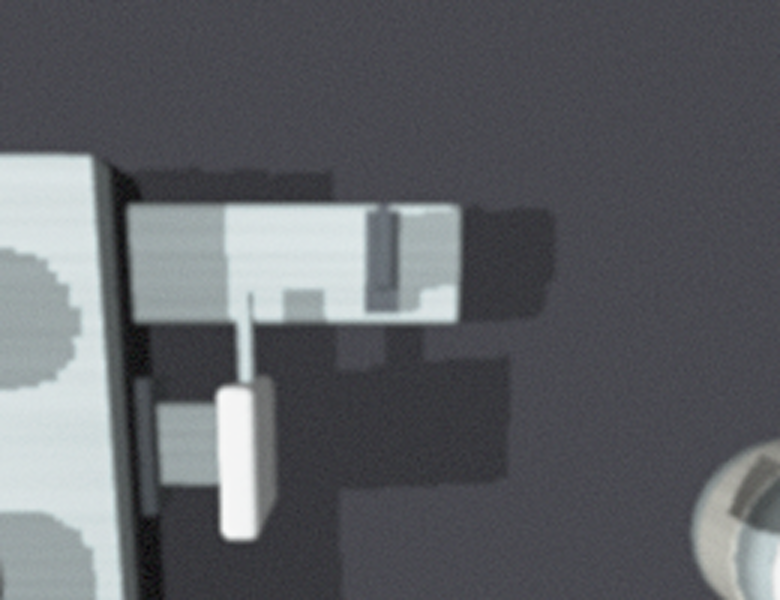

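The crop shows the mark blade at crop (382,255), the pointer tip at (245,295) and the handle top at (238,460).

Run:
```python
from h import *
c=np.load("w_mark.npy",allow_pickle=True).item(); im=cv2.imread("pics/w_mark.png").astype(int).mean(2)
for v in (93,98,103,108,113): print(v,im[v-1:v+2,315:340].mean(0).round().astype(int))
f=lambda x,y:(200+(x+.5)/3-.5,20+(y+.5)/3-.5)
mk=onplane(c,f(382.5,255),.045); pt=onplane(c,f(245.5,300),.045); h=onplane(c,f(238,462),.077)
print(mk,pt,h, "along -y:", pt[1]-mk[1], "x corr",(pt[0]-mk[0])*.0125)
```

```text
93 [225 225 225 224 226 223 196 149 118 112 109 111 115 113 108  95  89 105
 140 167 174 177 175 177 176]
98 [225 224 224 224 225 221 194 150 121 111 108 108 113 113 107  97  88 109
 148 167 174 172 173 172 172]
103 [223 225 224 224 226 223 194 151 120 113 110 110 114 113 107  96  90 112
 151 172 175 174 174 176 175]
108 [224 224 224 223 225 222 193 147 119 111 111 112 114 110 107  93  89 109
 148 171 175 173 172 173 176]
113 [222 222 222 223 224 219 190 144 118 111 108 111 111 112 103  93  89 111
 146 170 170 171 170 172 172]
[ 0.67295863 -0.27731555  0.045     ] [ 0.65891848 -0.23042572  0.045     ] [ 0.60795781 -0.22987603  0.077     ] along -y: 0.046889829602058924 x corr -0.0001755018081318699
```

Run:
```python
from h import *
jaws.gripper_to(.036); r.move_to([.608,-.2302,.12],Q); print(r.move_l([.608,-.2302,.042],vel=.1,guard=8))
jaws.gripper_to(.0,45); p0=r.get_ee_pos(); print(r.get_opening(),p0,r.get_finger_force())
d=.047; r.move_l([p0[0]-.0125*d,p0[1]-d,p0[2]],vel=.05); r.hold(.3)
print(r.get_ee_pos()-p0,r.get_opening(),r.get_wrist_force(),r.get_finger_force(),r.get_t())
c,im=shot("wrist","w_end"); np.save("w_end.npy",c,allow_pickle=True)
u,v=proj(c,[.666,-.277,.045]); print(u,v); u,v=int(u),int(v); v0=max(v-50,0)
cv2.imwrite("pics/end_crop.png",cv2.resize(im[v0:v0+110,u-70:u+70,::-1],None,fx=5,fy=5,interpolation=cv2.INTER_CUBIC)); print(v0,u-70)
c,im=shot("scene","sc_end"); cv2.imwrite("pics/sc_crop.png",cv2.resize(im[180:340,200:420,::-1],None,fx=3.6,fy=3.6))
```

```text
False
0.01133318114937565 [ 0.60818949 -0.23031068  0.04238117] 45.00044345855713
[-5.62551626e-04 -4.20670031e-02 -4.01966741e-05] 0.012055461079174169 [ 1.05237057 12.16329657  4.42499597] 45.06009221076965 23.9667
326.48332239116195 154.20502623991942
104 256
```

View pics/end_crop.png

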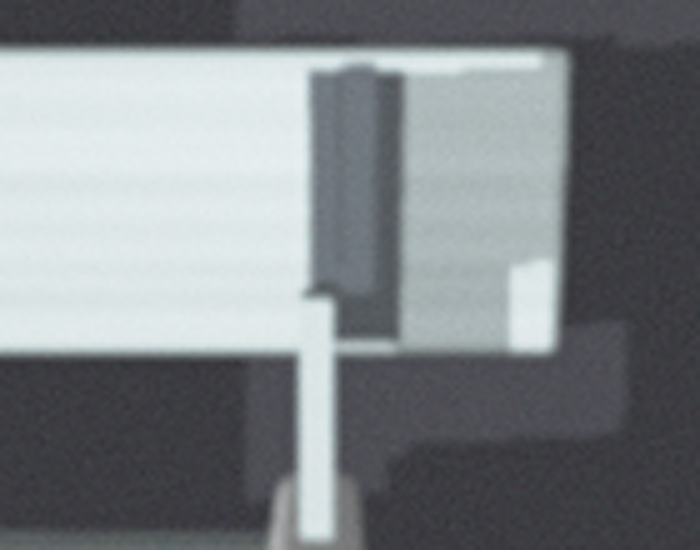

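View pics/sc_crop.png

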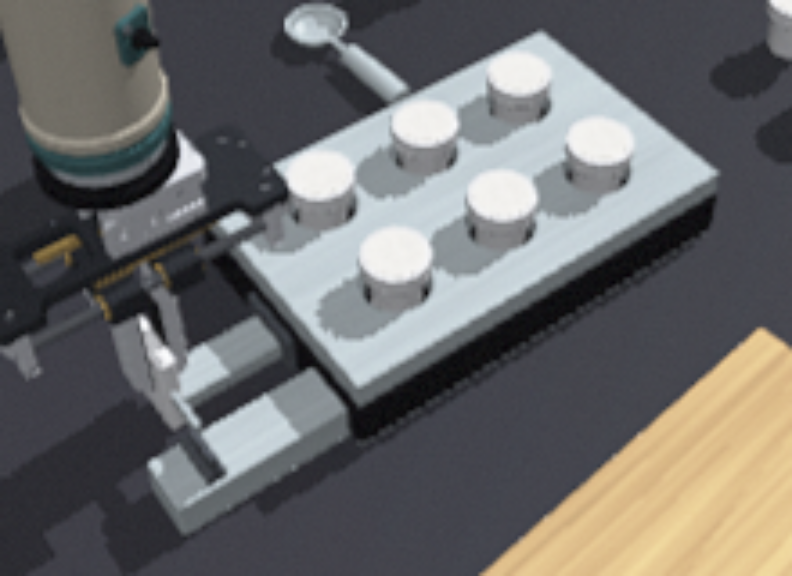

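All six capsules are seated. The spring load makes the arm fall short: the pointer at crop (317,310) is about 7.6 px (about 4.7 mm) inside the blade at (355,180). I'll correct that.

Run:
```python
from h import *
p0=np.array([.6082,-.2303,.0424]); d=.0522
r.move_l([p0[0]-.0125*d,p0[1]-d,p0[2]],vel=.03); r.hold(.5)
print(r.get_ee_pos()-p0,r.get_opening(),r.get_wrist_force(),r.get_finger_force(),r.get_t(),abs(r.get_dq()).max())
c,im=shot("wrist","w_end2"); print(c["position"])
u,v=map(int,proj(c,[.666,-.277,.045])); v0=max(v-50,0); print(v0,u-70)
cv2.imwrite("pics/end_crop2.png",cv2.resize(im[v0:v0+110,u-70:u+70,::-1],None,fx=5,fy=5,interpolation=cv2.INTER_CUBIC))
```

```text
[-6.50546499e-04 -4.68761814e-02 -7.24837981e-05] 0.011583897422945254 [ 0.38427803 12.83231868  4.61401024] 45.068319439888 24.8917 0.001322848163157966
[ 0.68004958 -0.27861551  0.22115458]
104 248
```

View pics/end_crop2.png

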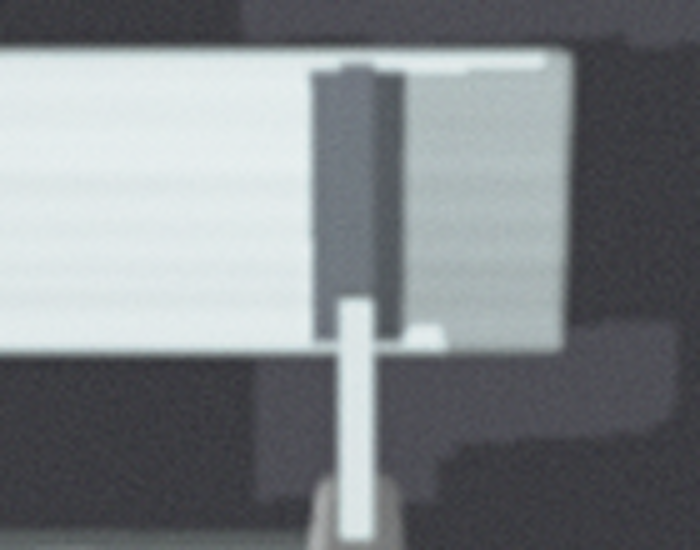

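The pointer, at crop (357,310), now lines up with the blade at (358,180), and the slide is at rest.

```bash
python3 -c "
from plant import r, vision, jaws, workorder
r.hold(.4); print(r.get_ee_pos(),r.get_t()); print(workorder.sign_off())"
```

```text
[ 0.60753953 -0.27714975  0.0423191 ] 25.3417
the job is handed in; nothing more can be done
None
```

I handed the job in at about 25 s, with no verdict returned: all six wells hold seated capsules, and the gripper holds the slide at rest with its pointer on the mark.

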